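Put the sprung lens cap back on the inspection camera

TASK

The inspection camera stands lens up on the bench and its dust cap lies on the bench too. Pick the cap up by squeezing its two sprung tabs together, set it into the mouth of the lens and press it gently home against its seal with the tabs still squeezed, never so hard that the focus is forced; then let the tabs spread so that both hooks catch under the lip of the rim, with the cap level. Leave the caliper, the calculator and the marker pen where they are.

Things in the scene. Friction and masses are not known exactly. Their poses are not given: they have to be found in the camera images.
- inspection_camera: Dark box camera 62 x 62 mm on an aluminium foot plate 100 x 84 mm, fixed to the bench, with a black lens standing upright on it. Origin: centre of the plate's underside, on the lens axis; z up. The focusing head (topmost 16 mm, 66 mm across) stands higher or lower with the focus setting; it is stiff, but over 20 N on it spoils the focus.
- lens_axis (a point): Fixed point on the lens axis 110 mm above the bench; z up. The rim's flat top stands 0 to 20 mm higher than it: not reported, to be felt or seen. The rim's mouth is a round hole 54 mm across through a lip 2 mm thick; below the lip a groove 58 mm across runs all round. The glass lies 8 mm below the rim's top. The cap may sit at any yaw.
- cap_centre (a point): Centre of the black lens cap, half-way up its 25 mm: x runs from tab b to tab a, z out of its face. It lies on the bench, tabs up. Heights above its underside: spigot 0-7 mm, 52 mm across, foot tapered to 45; plate 7-11 mm, 62 mm across; two upright tabs 11-25 mm. A sprung seal ring stands 4 mm proud below the plate: its foot, 3 mm above the underside, meets the rim first. Mass 52 g.
- tab_a (a joint): Travel of the sprung tab on the cap's +x side, m: 0 free, 0.0075 fully squeezed. The tabs are 22 mm wide along y; their outer faces, to be squeezed along x from above (10 to 25 N; each spring gives 1 N free, 6.3 N fully in), are 36 mm apart free, 21 mm fully squeezed. Pressing the seal takes 4 N until the hooks clear the lip, 10 N fully down.
- tab_b (a joint): The same for the -x tab. Each tab carries a square hook 10 mm wide, 0.5 to 2.5 mm above the cap's underside, reaching 31 mm from its axis when free, 23.5 mm when squeezed; it does not snap past the lip unsqueezed. Caught in the groove the tabs stand at about 0.002 (outer faces 32 mm apart), a little uneven if off centre; jammed in the hole at 0.004 (28 mm).
- caliper: Bystander: steel caliper with a black display, 225 mm long, lying flat, 16 mm high. Origin at its middle, underside.
- calculator: Bystander: dark grey pocket calculator, 120 x 70 x 14 mm, lying flat. Origin at the centre of its underside.
- marker_black: Bystander: black marker pen, 124 mm long, 15 mm thick, lying flat. Origin at its middle, underside.
Not all that is in view belongs to the job. What is shaped like the part that bears cap_centre but pink is not meant. Several things look just like the inspection_camera: the one meant starts farthest to the robot's right.

How it is judged (in metres and radians):
On the way, in this order (a step that is already met when the one before it is completed fails the run):
1. the cap is carried clear of the bench with both tabs squeezed (height (world z) of cap_centre above 0.05 m and value of joint each of tab_a, tab_b above 0.004 m), for 0.1 s.
2. the cap is pressed into the mouth of the lens, level, tabs still squeezed (horizontal distance between cap_centre and lens_axis below 0.003 m and angle between cap_centre's own z axis and vertical below 0.1 rad and z of cap_centre in the frame of lens_axis below 0.03 m and contact force between inspection_camera and anything else above 3 N and value of joint each of tab_a, tab_b above 0.0035 m), for 0.1 s.
At the end, for the whole second after the job is handed in: The cap sits in the lens within 3 mm of its axis and level within 0.05 rad, at the height of the rim, and both tabs have spread until their hooks rest in the groove under the lip (each tab 0.3 to 3.2 mm short of free: neither jammed in the hole nor lying free on top) (horizontal distance between cap_centre and lens_axis below 0.003 m and angle between cap_centre's own z axis and vertical below 0.05 rad and z of cap_centre in the frame of lens_axis between 0.003 and 0.03 m and value of joint tab_a between 0.0003 and 0.0032 m and value of joint tab_b between 0.0003 and 0.0032 m); the robot touches nothing.
It fails at once if the camera is pressed or knocked with more than 20 N (the focus would slip) (contact force between inspection_camera and anything else above 20 N).
It fails at once if the caliper, the calculator or the marker pen is moved by more than 15 mm (distance of any of caliper, calculator, marker_black from where it was at the start of the episode above 0.015 m).
It also fails if it takes over 54 s, if anything falls off the work surface, if the arm or the gripper's body presses on something with over 40 N, if the wrist force passes 120 N, or if a joint passes its speed limit or range.

ROBOT

A 6-joint arm with a two-finger parallel gripper is mounted at the origin on a cart in front of the work surface, level with it; the furniture and walls round the work are solid. World frame = base frame: x ahead of the robot, y to its left, z up, the work surface at z = 0. Lengths are in mm, angles in rad, forces in N, time in s.
With the tool pointing down it reaches from about 350 to 775 mm from the base axis. Payload 7.3 kg.
Tool frame: the origin (TCP) lies at the very end of the fingers, on their centre line; the grasp point (between the pads) lies 19 mm behind it; x points along the fingers, y is the direction in which the jaws open and shut, and the axes are right-handed (so a half turn about x gives the same grasp; the last joint's range is limited). The gripper opens to 92 mm and grips with 3 to 60 N. Pads are 19 mm wide; open, the fingers measure 130 mm over their backs; the gripper's body (75 mm by 190 mm) begins 47 mm behind the grasp point.
Start: joints at [0.975, 0.342, 1.524, -0, 1.275, -0.146], TCP at [228.251, 472.807, 226.741] pointing down, gripper open.
Joint ranges: [-2.53, 2.53], [-0.77, 2.02], [0.04, 2.7], [-1, 4.14], [0.28, 2.66], [-3.11, 3.11]. Speed limits (rad/s): [2.57, 2.57, 3.14, 3.14, 3.14, 3.14].

INTERFACE

Orientations are given as [roll, pitch, yaw] about the fixed x, y, z axes, in that order (R = Rz(yaw) Ry(pitch) Rx(roll)).
In Python, from plant import sensors, capture, bot gives the robot as it stands.
- The arm moves only by the shell command python3 -m crank 'ROWS' [OPENING]. ROWS is JSON, a list of rows, each an object of numbers: "dx", "dy", "dz": the shift along the tool's x, y, z in cm; "spin": the turn about the tool's x in rad. A call has 1 to 20 rows; each row is the pose to reach, as a shift and turn from the pose commanded when the call began, along the tool's axes at that moment; what a row does not reach only later rows make up. A row lasts 1/12 s, in which the tool goes at most 41.7 mm and 7.16 degrees, less where a joint would pass 70% of its speed; a pose out of reach is approached as far as the arm can. A call with a gripper value outside its range is refused whole. OPENING is the opening in per cent of the stroke, from 0 (shut) to 100 (fully open), set as the call begins (- or left out, the last holds). The fingers move at their own pace and stop on an object; the grip force is fixed at half the most. Time passes only in rows, so rows that repeat a pose let the fingers close. It gives the time, the measured TCP pose, the force and the opening at its end, in the units of the state.
- sensors.get_obs(): the state, without advancing time (a new reading comes with each control period).
- capture(name): name is "scene" or "top" or "wrist"; returns a dict with "frame" (384x512x3 uint8, blue, green, red), "vfov" (degrees; the focal length in pixels is half the picture's height over the tangent of half this angle, whatever the lens; pixels are square), "cx", "cy" (the principal point, pixels), "k1" (the pictures are not rectified: a ray, as slopes to the right and down, at radius r is drawn at 1 + k1 r^2 times it, then the intrinsics apply), "view" (4x4, takes a point from world to camera coordinates); the wrist camera has in their place "mount" (4x4, takes a point from camera to tool coordinates, whose origin is the TCP and whose axes are the tool frame's). Camera axes: x right, y down, z forward; pixel columns grow to the right and rows downward; lengths in mm; the calibration is good to about 2 mm. A picture is of the moment at which its call begins: read the wrist's pose just before it. There is no depth.
- bot.close_job(): hands the job in, once; it reports no verdict.
The state is a dict: "time": time; "joint_positions": joint angles; "dq": joint speeds; "tau": joint torques, N m; "tool_pos": TCP position; "tcp_rot": TCP orientation; "contact_force": force on the tool from outside, world axes, zero at the start; "moment": the same for the moment, N m; "grip_width": finger opening in mm.
Only numpy, scipy, OpenCV 4.12 (cv2) and the standard library are available. Lean on these libraries where they do the work, as an engineer would, in place of code of your own. Each camera call takes 0.05 s, during which the arm holds its last target.

## Working session

There is one attempt and no reset: what is moved stays moved. The work goes in short steps, Python scripts to look and compute and a shell command to move; the robot and the scene stay as the last step left them, time stands still between calls to the robot, and variables do not carry over. Pictures are saved under pics/ and viewed, and the job is handed in when it is done.

```bash
mkdir -p pics; ls; python3 - <<'E'
from plant import sensors, capture, bot
import cv2
print(sensors.get_obs())
for n in ("scene","top","wrist"):
    c=capture(n); cv2.imwrite(f"pics/{n}0.png",c["frame"])
    print(n,{k:v for k,v in c.items() if k!="frame"})
E
```

```text
pics
{'time': 0.0, 'joint_positions': array([ 9.75006021e-01,  3.42712121e-01,  1.52502563e+00, -1.20853431e-05,
        1.27539360e+00, -1.46013544e-01]), 'dq': array([-0.00059413,  0.00185778, -0.0003548 ,  0.00070591, -0.0002835 ,
        0.00012604]), 'tau': array([-2.13165200e-03, -4.31234336e+01, -2.44225037e+01,  7.16795702e-02,
        5.58782613e-02, -1.29927507e-04]), 'tool_pos': array([228.00819059, 472.44716745, 226.04745923]), 'tcp_rot': array([-1.70929952,  1.56925758, -2.15907275]), 'contact_force': array([-0.27412558, -0.43598897, -0.32171099]), 'moment': array([-0.03309408, -0.05489636,  0.03168562]), 'grip_width': 92.06455530464092}
scene {'vfov': 44.735433828955976, 'cx': 261.07981166933155, 'cy': 185.94463732100618, 'k1': -0.0041497502776721784, 'view': array([[ 7.11599997e-01, -7.02372396e-01, -1.72760491e-02,
        -2.98166281e+02],
       [-4.84843235e-01, -4.73120034e-01, -7.35584442e-01,
         3.51613559e+02],
       [ 5.08480562e-01,  5.31818062e-01, -6.77212719e-01,
         8.86636491e+02],
       [ 0.00000000e+00,  0.00000000e+00,  0.00000000e+00,
  
[... 253 characters left out ...]
01,  1.72294158e-03, -6.93531892e-02,
         4.99207884e+02],
       [ 6.93643496e-02,  7.59797273e-03, -9.97562458e-01,
         1.50570693e+03],
       [ 0.00000000e+00,  0.00000000e+00,  0.00000000e+00,
         1.00000000e+00]])}
wrist {'vfov': 65.24865514814817, 'cx': 252.25975720334233, 'cy': 192.3436008971415, 'k1': -0.041284672601721695, 'mount': array([[-3.09320173e-04, -3.09084044e-01,  9.51034678e-01,
        -1.58323111e+02],
       [ 9.99999729e-01,  5.39603091e-04,  5.00615599e-04,
        -4.26905687e-01],
       [-6.67913546e-04,  9.51034575e-01,  3.09083794e-01,
        -8.33630069e+01],
       [ 0.00000000e+00,  0.00000000e+00,  0.00000000e+00,
         1.00000000e+00]])}
```

View pics/scene0.png

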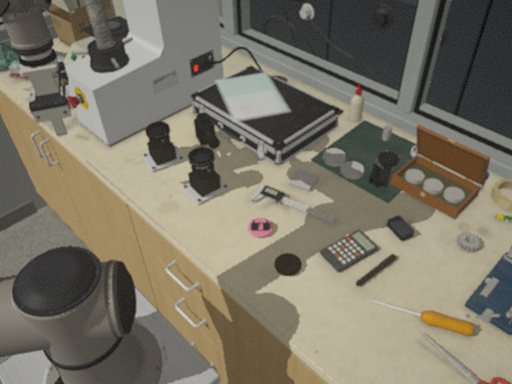

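View pics/top0.png

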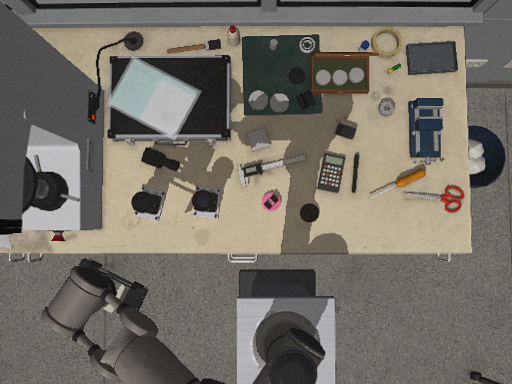

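View pics/wrist0.png

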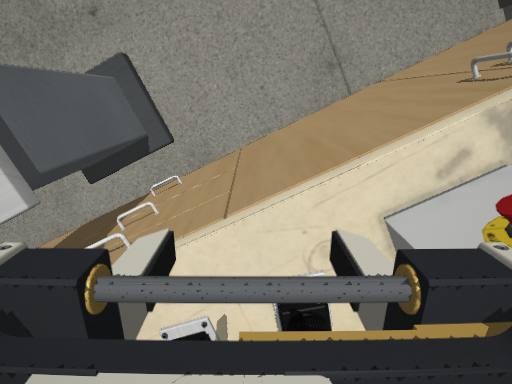

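```bash
python3 - <<'E'
import cv2, numpy as np
s=cv2.imread("pics/scene0.png");t=cv2.imread("pics/top0.png")
a=cv2.resize(s[105:225,130:270],None,fx=2.8,fy=2.8,interpolation=cv2.INTER_CUBIC)
b=cv2.resize(s[115:225,330:430],None,fx=2.8,fy=2.8,interpolation=cv2.INTER_CUBIC)
c=cv2.resize(t[140:230,125:335],None,fx=3.3,fy=3.3,interpolation=cv2.INTER_CUBIC)
cv2.imwrite("pics/z1.png",np.hstack([a,np.vstack([b,np.zeros((a.shape[0]-b.shape[0],b.shape[1],3),np.uint8)])]))
cv2.imwrite("pics/z2.png",c)
cv2.imwrite("pics/z3.png",cv2.resize(t[30:120,235:335],None,fx=5,fy=5,interpolation=cv2.INTER_CUBIC))
E
```

```text
(no output)
```

View pics/z1.png

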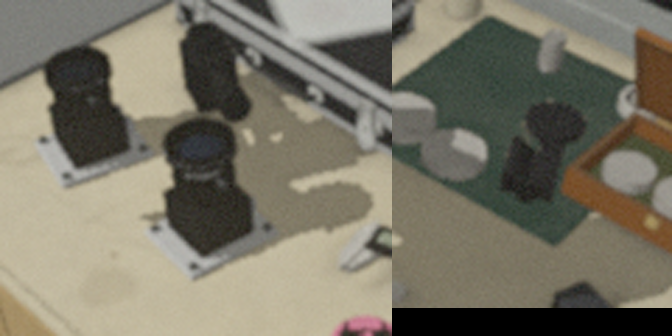

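View pics/z2.png

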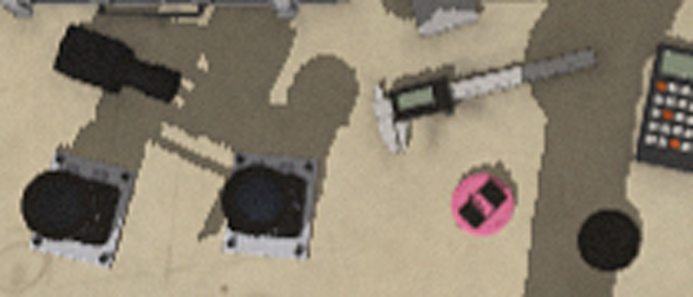

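View pics/z3.png

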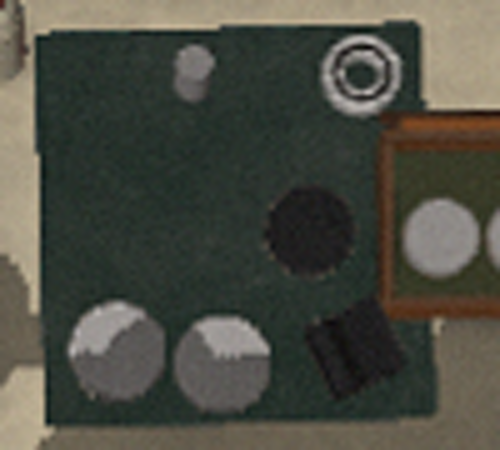

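```bash
cat > h.py <<'E'
import numpy as np, cv2
from scipy.spatial.transform import Rotation as Ro
from plant import sensors, capture, bot
def K(c):
    h=c["frame"].shape[0]; f=h/2/np.tan(np.radians(c["vfov"])/2)
    return f
def toolT(o):
    T=np.eye(4); T[:3,:3]=Ro.from_euler("xyz",o["tcp_rot"]).as_matrix(); T[:3,3]=o["tool_pos"]; return T
def view(c,o=None):
    if "view" in c: return np.array(c["view"])
    return np.linalg.inv(toolT(o)@np.array(c["mount"]))
def ray(c,px,o=None):
    f=K(c); d=(np.array(px,float)-[c["cx"],c["cy"]])/f
    u=d.copy()
    for _ in range(20): u=d/(1+c["k1"]*(u@u))
    V=view(c,o); R=V[:3,:3]; 
    return -R.T@V[:3,3], R.T@np.array([u[0],u[1],1])
def on_plane(c,px,z,o=None):
    p,d=ray(c,px,o); return p+d*(z-p[2])/d[2]
def proj(c,P,o=None):
    V=view(c,o); q=V[:3,:3]@np.array(P,float)+V[:3,3]; u=q[:2]/q[2]; u=u*(1+c["k1"]*(u@u))
    return u*K(c)+[c["cx"],c["cy"]]
def tri(rays):
    A=np.zeros((3,3));b=np.zeros(3)
    for p,d in rays:
        d=d/np.linalg.norm(d);M=np.eye(3)-np.outer(d,d);A+=M;b+=M@p
    X=np.linalg.solve(A,b); return X,[np.linalg.norm((np.eye(3)-np.outer(d,d)/(d@d))@(X-p)) for p,d in rays]
E
python3 - <<'E'
from h import *
np.set_printoptions(precision=2,suppress=True)
o=sensors.get_obs(); print(toolT(o))
t=capture("top"); s=capture("scene")
for n,p in dict(cap=(310,212),cam=(205,200),cam2=(147,203),pink=(271,201),matdisc=(297,76),cal=(331,171),pen=(355,172)).items():
    print(n,on_plane(t,p,10),on_plane(t,p,120))
print("cap scene",on_plane(s,(288,264),15))
g=cv2.cvtColor(t["frame"],cv2.COLOR_BGR2GRAY)
m=(g<45).astype(np.uint8)[195:230,290:330]
print(g[195:230:2,295:326:2])
E
```

```text
[[ -0.     0.43   0.9  228.04]
 [ -0.     0.9   -0.43 472.56]
 [ -1.    -0.    -0.   226.23]
 [  0.     0.     0.     1.  ]]
cap [424.54 -82.25  10.  ] [422.32 -69.83 120.  ]
cam [464.09 259.35  10.  ] [459.02 247.18 120.  ]
cam2 [454.53 449.05  10.  ] [450.15 423.22 120.  ]
pink [460.51  44.31  10.  ] [455.7   47.62 120.  ]
matdisc [875.72 -43.72  10.  ] [841.01 -34.07 120.  ]
cal [ 558.3  -152.18   10.  ] [ 546.45 -134.72  120.  ]
pen [ 554.89 -230.65   10.  ] [ 543.28 -207.54  120.  ]
cap scene [422.24 -83.11  15.  ]
[[100 107 100 103 107 106 101 105 104  95 185 174 171 170 169 167]
 [103 101 100 102 104 104 102 105 104  99 185 183 178 178 172 171]
 [ 97 106 105 102 107 100 101 102 105  98 186 178 179 178 181 179]
 [102 102 102 101 103 105 107 105 102  99 114 183 181 178 176 179]
 [ 98 101 105 100 104 103  71  66  78  96 103 112 181 181 179 182]
 [102 103 106 108  73  22  32  33  25  23  65 103 188 184 184 180]
 [101 104 106  79  22  31  29  29  34  36  31  74 127 184 180 180]
 [104 101 105  27  29  31  29  33  34  33  27  28 132 180 181 177]
 [101 105  95  30  27  36  27  33  35  29  32  27 119 178 184 180]
 [105 102  95  32  30  33  29  29  28  35  29  29 135 181 176 179]
 [105 103 101  26  32  31  31  34  31  32  39  18 175 183 186 182]
 [104 101 101  35  31  33  27  36  30  28  31  50 191 182 179 175]
 [102 105  99  98  27  25  30  28  30  30  36 177 185 181 181 184]
 [101 101 100  98 101  75  33  21  39  86 159 184 182 179 179 180]
 [101 101  98 100  98 101 103 101 130 182 177 183 180 181 176 181]
 [104 100  96  99 100  96  99  95 125 177 176 178 180 180 179 174]
 [101 100  98  98  96  96 100  96 186 179 177 178 177 179 175 177]
 [105  99  94  97  95  96  98  99 186 180 184 181 181 175 183 179]]
```

```bash
python3 -m crank '[{"dx":0,"dy":-41.5,"dz":41.5,"spin":1.3},{"dx":0,"dy":-41.5,"dz":41.5,"spin":1.3},{"dx":0,"dy":-41.5,"dz":41.5,"spin":1.3},{"dx":0,"dy":-41.5,"dz":41.5,"spin":1.3},{"dx":0,"dy":-41.5,"dz":41.5,"spin":1.3},{"dx":0,"dy":-41.5,"dz":41.5,"spin":1.3},{"dx":0,"dy":-41.5,"dz":41.5,"spin":1.3},{"dx":0,"dy":-41.5,"dz":41.5,"spin":1.3},{"dx":0,"dy":-41.5,"dz":41.5,"spin":1.3},{"dx":4,"dy":-41.5,"dz":41.5,"spin":1.3},{"dx":9.6,"dy":-41.5,"dz":41.5,"spin":1.3},{"dx":9.6,"dy":-41.5,"dz":41.5,"spin":1.3},{"dx":9.6,"dy":-41.5,"dz":41.5,"spin":1.3},{"dx":9.6,"dy":-41.5,"dz":41.5,"spin":1.3},{"dx":9.6,"dy":-41.5,"dz":41.5,"spin":1.3},{"dx":9.6,"dy":-41.5,"dz":41.5,"spin":1.3},{"dx":9.6,"dy":-41.5,"dz":41.5,"spin":1.3},{"dx":9.6,"dy":-41.5,"dz":41.5,"spin":1.3},{"dx":9.6,"dy":-41.5,"dz":41.5,"spin":1.3}]'
python3 - <<'E'
from h import *
o=sensors.get_obs(); print(o["time"],o["tool_pos"],o["joint_positions"])
c=capture("wrist"); cv2.imwrite("pics/w1.png",c["frame"])
E
```

```text
time: 1.83
tool_pos: [421.5, -80.4, 131.3]
tcp_rot: [1.72, 1.57, -0.029]
contact_force: [-0.5, -0.2, -0.4]
grip_width: 91.8
1.8333 [421.46391434 -80.435318   131.27724845] [-3.67775585e-01  2.82686559e-01  1.91253197e+00  2.97948290e-04
  9.45689413e-01 -1.90173208e-01]
```

View pics/w1.png

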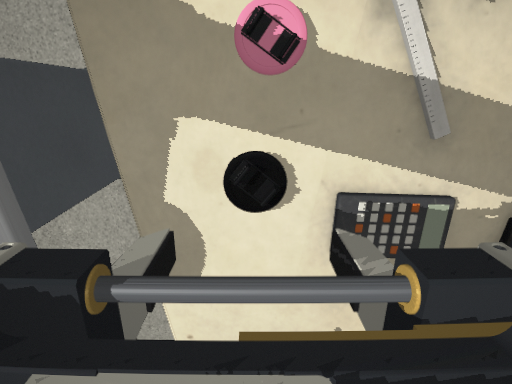

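```bash
python3 - <<'E'
import cv2, numpy as np
w=cv2.imread("pics/w1.png")[140:225,210:300]
z=cv2.resize(w,None,fx=7,fy=7,interpolation=cv2.INTER_CUBIC)
z=np.clip((z.astype(float)-10)*4,0,255).astype(np.uint8)
cv2.imwrite("pics/w1z.png",z)
E
```

```text
(no output)
```

View pics/w1z.png

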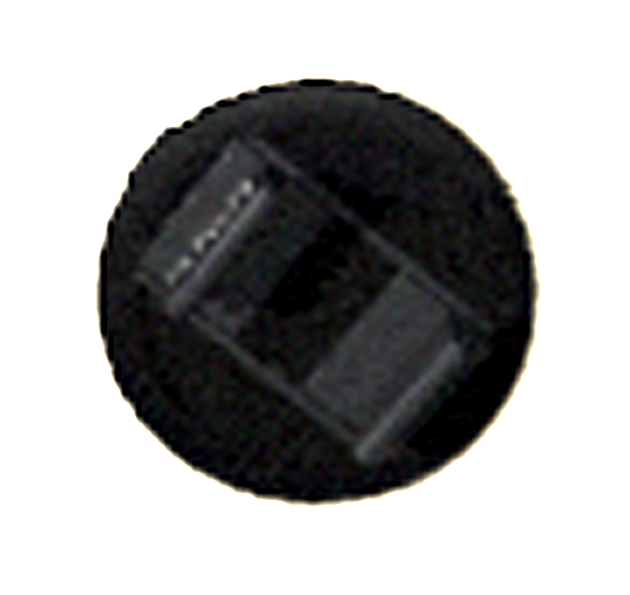

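```bash
python3 - <<'E'
from h import *
np.set_printoptions(precision=2,suppress=True)
o=sensors.get_obs(); c=capture("wrist"); t=capture("top")
T=toolT(o); print(T[:3,:3])
def disc(c,o,roi,zs,thr=60):
    x0,y0,x1,y1=roi
    g=cv2.cvtColor(c["frame"],cv2.COLOR_BGR2GRAY)[y0:y1,x0:x1]
    g=cv2.resize(g,None,fx=4,fy=4,interpolation=cv2.INTER_CUBIC)
    m=(g<thr).astype(np.uint8)
    cs,_=cv2.findContours(m,cv2.RETR_EXTERNAL,cv2.CHAIN_APPROX_NONE)
    k=max(cs,key=cv2.contourArea)[:,0,:]/4-0.375+[x0,y0]
    P=np.array([on_plane(c,p,zs,o) for p in k])
    (cx,cy),(a,b),an=cv2.fitEllipse(P[:,:2].astype(np.float32)); return (cx,cy),(a,b),an
print("wrist",disc(c,o,(215,143,300,225),9)); 
print("top",disc(t,None,(295,198,322,226),9,68))
def d(p): return on_plane(c,(np.array(p)/7-0.43+[210,140]),20,o)[:2]
for a,b in (((260,145),(490,330)),((190,310),(365,455)),((140,275),(240,145)),((360,455),(455,345)),((180,310),(275,185))):
    v=d(b)-d(a); print(np.degrees(np.arctan2(v[1],v[0])),np.linalg.norm(v))
print(proj(c,[0,0,0],o), "TCP",T[:3,3])
E
```

```text
[[ 0.    0.98 -0.18]
 [-0.   -0.18 -0.98]
 [-1.    0.   -0.  ]]
wrist ((425.3091125488281, -78.15421295166016), (61.061405181884766, 61.50713348388672), 18.32179069519043)
top ((421.82330322265625, -85.7308349609375), (76.51785278320312, 98.41448211669922), 80.2806625366211)
-49.53478384985452 39.78329772128728
-51.341091212404876 31.39162392768663
42.42879755339913 22.135722220175662
41.11770493718157 20.198453640163173
43.10355667812456 21.330996090277257
[-142.63  179.17] TCP [421.57 -80.38 131.38]
```

```bash
python3 -m crank '[{"dx":2,"dy":0.32,"dz":-0.28,"spin":0.665},{"dx":2,"dy":0.32,"dz":-0.28,"spin":0.665},{"dx":2,"dy":0.32,"dz":-0.28,"spin":0.665},{"dx":2,"dy":0.32,"dz":-0.28,"spin":0.665},{"dx":2,"dy":0.32,"dz":-0.28,"spin":0.665},{"dx":2,"dy":0.32,"dz":-0.28,"spin":0.665},{"dx":2,"dy":0.32,"dz":-0.28,"spin":0.665},{"dx":2,"dy":0.32,"dz":-0.28,"spin":0.665},{"dx":2,"dy":0.32,"dz":-0.28,"spin":0.665},{"dx":2,"dy":0.32,"dz":-0.28,"spin":0.665}]' 60
python3 - <<'E'
from h import *
np.set_printoptions(precision=3,suppress=True)
o=sensors.get_obs(); c=capture("wrist"); cv2.imwrite("pics/w2.png",c["frame"])
T=toolT(o); print(T); print(o["joint_positions"])
g=cv2.cvtColor(c["frame"],cv2.COLOR_BGR2GRAY)
p=proj(c,[425.3,-78.2,11],o); print(p)
x0,y0=int(p[0])-50,int(p[1])-45
w=c["frame"][y0:y0+90,x0:x0+100]
z=cv2.resize(w,None,fx=6,fy=6,interpolation=cv2.INTER_CUBIC)
cv2.imwrite("pics/w2z.png",np.clip((z.astype(float)-10)*4,0,255).astype(np.uint8)); print(x0,y0)
E
```

```text
time: 2.82
tool_pos: [425.2, -79.0, 110.8]
tcp_rot: [2.348, 1.571, -0.065]
contact_force: [-0.9, -1.0, -0.0]
grip_width: 55.0
[[  0.      0.666  -0.746 425.216]
 [ -0.     -0.746  -0.666 -78.974]
 [ -1.      0.     -0.    110.842]
 [  0.      0.      0.      1.   ]]
[-0.361  0.32   1.929  0.     0.892  0.481]
[250.605 192.122]
200 147
```

View pics/w2.png

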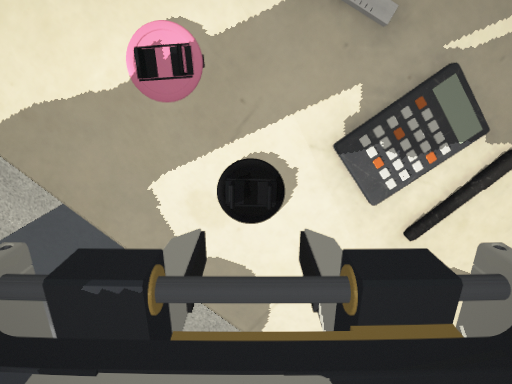

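View pics/w2z.png

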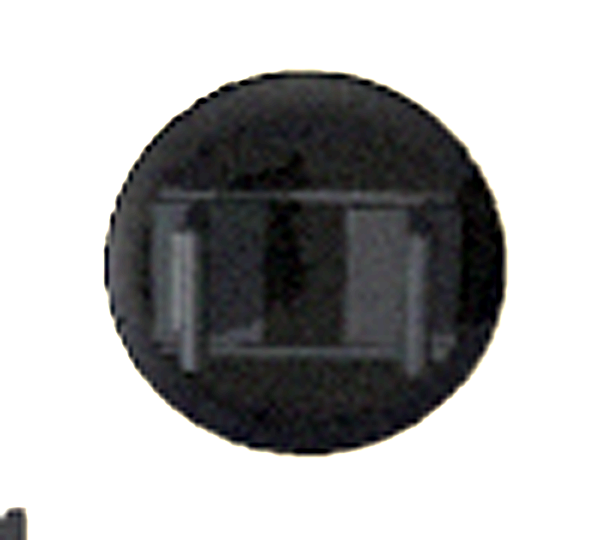

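```bash
cat >> h.py <<'E'
def disc(c,o,roi,zs,thr=60):
    x0,y0,x1,y1=roi
    g=cv2.cvtColor(c["frame"],cv2.COLOR_BGR2GRAY)[y0:y1,x0:x1]
    g=cv2.resize(g,None,fx=4,fy=4,interpolation=cv2.INTER_CUBIC)
    cs,_=cv2.findContours((g<thr).astype(np.uint8),cv2.RETR_EXTERNAL,cv2.CHAIN_APPROX_NONE)
    k=max(cs,key=cv2.contourArea)[:,0,:]/4-0.375+[x0,y0]
    P=np.array([on_plane(c,p,zs,o) for p in k])
    return cv2.fitEllipse(P[:,:2].astype(np.float32))
E
python3 - <<'E'
from h import *
np.set_printoptions(precision=3,suppress=True)
o=sensors.get_obs(); c=capture("wrist"); T=toolT(o)
e=disc(c,o,(208,150,290,228),9); print(e)
d=np.array([*e[0],11])-T[:3,3]; print("tool delta disc",T[:3,:3].T@d)
for a,z in (((190,220),25),((417,225),25),((190,370),25),((417,372),25),((160,193),11),((460,197),11)):
    P=on_plane(c,np.array(a)/6-.42+[200,147],z,o); print(a,(T[:3,:3].T@(P-T[:3,3])))
E
```

```text
((425.2132568359375, -78.15679168701172), (60.97243881225586, 61.25162124633789), 128.3702392578125)
tool delta disc [99.81  -0.686 -0.561]
(190, 220) [ 85.81  -16.87  -12.966]
(417, 225) [ 85.815  15.192 -12.239]
(190, 370) [ 85.806 -17.342   9.672]
(417, 372) [85.811 15.591  9.976]
(160, 193) [ 99.809 -22.244 -13.089]
(460, 197) [ 99.816  22.35  -12.486]
```

```bash
python3 -m crank '[{"dx":2,"dy":-0.07,"dz":-0.1,"spin":0.015},{"dx":4,"dy":-0.07,"dz":-0.1,"spin":0.015},{"dx":6,"dy":-0.07,"dz":-0.1,"spin":0.015},{"dx":8,"dy":-0.07,"dz":-0.1,"spin":0.015},{"dx":9,"dy":-0.07,"dz":-0.1,"spin":0.015},{"dx":9.7,"dy":-0.07,"dz":-0.1,"spin":0.015},{"dx":9.7,"dy":-0.07,"dz":-0.1,"spin":0.015}]'
python3 - <<'E'
from h import *
o=sensors.get_obs(); print(o["time"],o["tool_pos"],o["contact_force"],o["grip_width"])
c=capture("wrist"); cv2.imwrite("pics/w3.png",np.clip((c["frame"].astype(float)-5)*2,0,255).astype(np.uint8))
E
```

```text
time: 3.5
tool_pos: [424.8, -77.8, 12.6]
tcp_rot: [-1.105, 1.569, 2.749]
contact_force: [-0.1, 0.8, 0.6]
grip_width: 54.7
3.5 [424.81951209 -77.77467166  12.64110603] [-0.06251652  0.77328054  0.59567572] 54.65609602664539
```

View pics/w3.png

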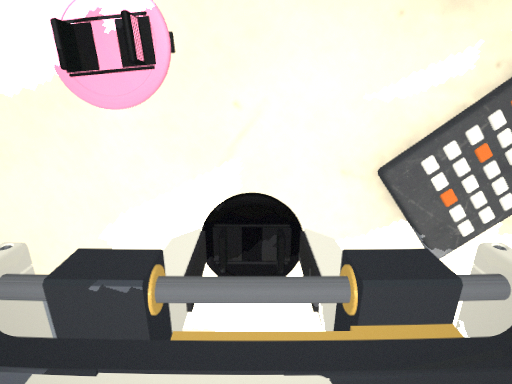

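```bash
python3 -m crank '[{"dx":0},{"dx":0},{"dx":0},{"dx":0},{"dx":0},{"dx":0},{"dx":0},{"dx":0}]' 22; python3 -m crank '[{"dx":0},{"dx":0}]'
```

```text
invalid input at $[0]: expected keys dx, dy, dz, spin
invalid input at $[0]: expected keys dx, dy, dz, spin
```

```bash
python3 -m crank '[{"dx":0,"dy":0,"dz":0,"spin":0},{"dx":0,"dy":0,"dz":0,"spin":0},{"dx":0,"dy":0,"dz":0,"spin":0},{"dx":0,"dy":0,"dz":0,"spin":0},{"dx":0,"dy":0,"dz":0,"spin":0},{"dx":0,"dy":0,"dz":0,"spin":0},{"dx":0,"dy":0,"dz":0,"spin":0},{"dx":0,"dy":0,"dz":0,"spin":0}]' 22; python3 -m crank '[{"dx":0,"dy":0,"dz":0,"spin":0},{"dx":0,"dy":0,"dz":0,"spin":0}]'
```

```text
time: 4.22
tool_pos: [425.9, -78.1, 14.4]
tcp_rot: [2.153, 1.57, -0.277]
contact_force: [-1.3, -0.1, 6.7]
grip_width: 20.6
time: 4.38
tool_pos: [425.9, -78.1, 14.4]
tcp_rot: [2.144, 1.57, -0.286]
contact_force: [-1.1, 0.8, 7.9]
grip_width: 20.1
```

```bash
python3 -m crank '[{"dx":-0.5,"dy":0,"dz":0,"spin":0},{"dx":-2,"dy":0,"dz":0,"spin":0},{"dx":-5,"dy":0,"dz":0,"spin":0},{"dx":-8,"dy":0,"dz":0,"spin":0},{"dx":-11,"dy":0,"dz":0,"spin":0},{"dx":-14,"dy":0,"dz":0,"spin":0},{"dx":-17,"dy":0,"dz":0,"spin":0},{"dx":-19,"dy":0,"dz":0,"spin":0},{"dx":-20,"dy":0,"dz":0,"spin":0},{"dx":-20,"dy":0,"dz":0,"spin":0},{"dx":-20,"dy":0,"dz":0,"spin":0}]'
python3 - <<'E'
from h import *
o=sensors.get_obs(); print(o["time"],o["tool_pos"],o["contact_force"],o["grip_width"])
c=capture("wrist"); cv2.imwrite("pics/w4.png",np.clip((c["frame"].astype(float)-5)*2.5,0,255).astype(np.uint8))
c=capture("scene"); cv2.imwrite("pics/s4.png",cv2.resize(c["frame"][130:330,180:400],None,fx=3,fy=3,interpolation=cv2.INTER_CUBIC))
E
```

```text
time: 5.3
tool_pos: [425.3, -77.9, 213.8]
tcp_rot: [2.167, 1.57, -0.263]
contact_force: [-0.1, 0.2, -1.5]
grip_width: 20.6
5.3 [425.30292133 -77.9090377  213.79008449] [-0.14026916  0.21555045 -1.50552497] 20.594965986860874
```

View pics/w4.png

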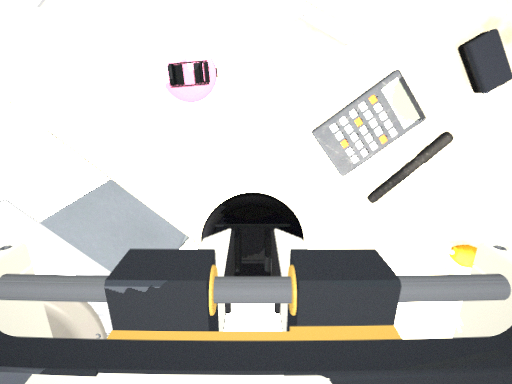

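View pics/s4.png

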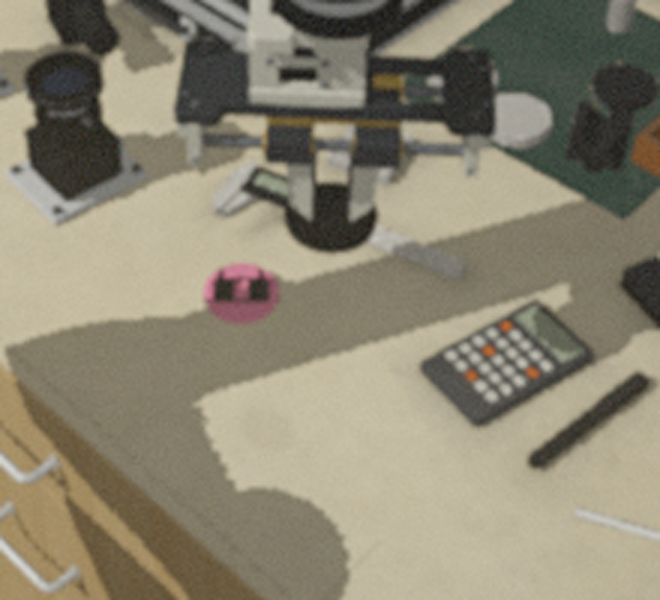

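```bash
python3 - <<'E'
from h import *
from scipy.optimize import least_squares
np.set_printoptions(precision=2,suppress=True)
o=sensors.get_obs(); c=capture("wrist"); T=toolT(o)
g=cv2.GaussianBlur(cv2.cvtColor(c["frame"],cv2.COLOR_BGR2GRAY),(3,3),0)
print(g[195:245:5,252], g[225,195:215],g[225,292:312])
# radial edges from (252,240)
pts=[]
for th in np.radians(np.arange(-172,-7,3)):
    r=np.arange(25,75,0.25); X=252+r*np.cos(th); Y=241+r*np.sin(th)
    v=cv2.remap(g,X.astype(np.float32)[None],Y.astype(np.float32)[None],cv2.INTER_LINEAR)[0].astype(float)
    i=np.where((v[:-1]<65)&(v[1:]>=65))[0]
    if len(i): pts.append((X[i[0]],Y[i[0]]))
pts=np.array(pts)
im=c["frame"].copy()
for p in pts: cv2.circle(im,(int(round(p[0])),int(round(p[1]))),1,(0,0,255),-1)
cv2.imwrite("pics/w5.png",cv2.resize(im[170:270,180:330],None,fx=5,fy=5,interpolation=cv2.INTER_CUBIC))
for dz in (2,4,6,8):
    Q=np.array([T[:3,:3].T@(on_plane(c,p,T[2,3]-dz,o)-T[:3,3]) for p in pts])[:,1:]
    f=lambda q:np.hypot(Q[:,0]-q[0],Q[:,1]-q[1])-q[2]
    s=least_squares(f,[0,0,31],loss="soft_l1",f_scale=0.3); print(dz,s.x,np.std(f(s.x)))
E
```

```text
[14 16 12 13 12 11 20 20 20 19] [149 149 149 150 151 151 151 145 116  67  36  32  33  31  29  27  25  23
  22  21] [ 10   9   9   9   9  10  10  24  78 162 220 236 236 236 236 236 237 237
 237 237]
2 [ 0.76 -1.78 29.54] 0.17677176581976445
4 [ 0.76 -0.76 29.91] 0.17897933077547298
6 [ 0.76  0.26 30.28] 0.1811869482989816
8 [ 0.76  1.28 30.65] 0.1833946203865922
```

View pics/w5.png

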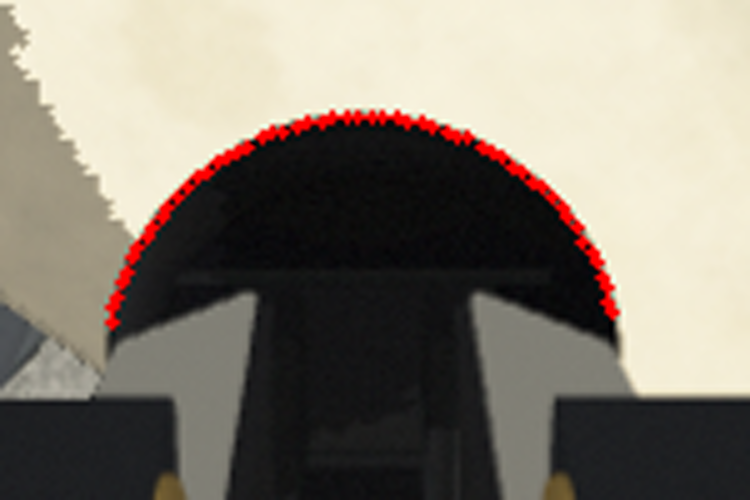

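```bash
python3 - <<'E'
from h import *
np.set_printoptions(precision=2,suppress=True)
t=capture("top"); s=capture("scene")
print(tri([ray(t,(203.2,200.6)),ray(s,(201.8,156.8))]))
print(disc(t,None,(186,186,222,218),120,60))
cv2.imwrite("pics/c1.png",np.hstack([cv2.resize(t["frame"][180:225,180:230],(500,450),interpolation=cv2.INTER_CUBIC)]))
cv2.imwrite("pics/c2.png",cv2.resize(s["frame"][140:210,175:235],(516,600),interpolation=cv2.INTER_CUBIC))
print(toolT(sensors.get_obs()))
E
```

```text
(array([458.7 , 252.55, 113.07]), [np.float64(1.4573017702480062), np.float64(1.4573017702479412)])
((456.743896484375, 247.55679321289062), (66.10903930664062, 80.43136596679688), 168.65573120117188)
[[ -0.     0.65  -0.76 424.93]
 [  0.    -0.76  -0.65 -77.79]
 [ -1.    -0.     0.   212.7 ]
 [  0.     0.     0.     1.  ]]
```

View pics/c1.png

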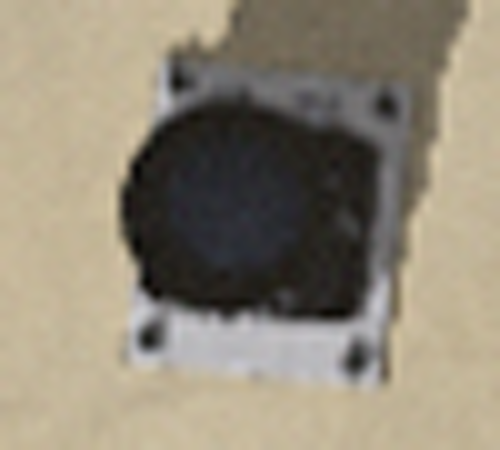

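View pics/c2.png

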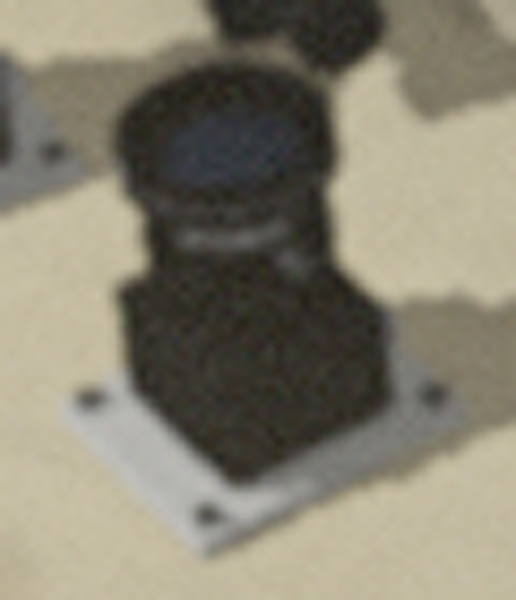

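```bash
python3 -m crank '[{"dx":0,"dy":-26.6,"dz":-28.6,"spin":-0.68},{"dx":0,"dy":-26.6,"dz":-28.6,"spin":-0.68},{"dx":0,"dy":-26.6,"dz":-28.6,"spin":-0.68},{"dx":0,"dy":-26.6,"dz":-28.6,"spin":-0.68},{"dx":0,"dy":-26.6,"dz":-28.6,"spin":-0.68},{"dx":0,"dy":-26.6,"dz":-28.6,"spin":-0.68},{"dx":0,"dy":-26.6,"dz":-28.6,"spin":-0.68},{"dx":0,"dy":-26.6,"dz":-28.6,"spin":-0.68},{"dx":0,"dy":-26.6,"dz":-28.6,"spin":-0.68},{"dx":0,"dy":-26.6,"dz":-28.6,"spin":-0.68},{"dx":0,"dy":-26.6,"dz":-28.6,"spin":-0.68},{"dx":0,"dy":-26.6,"dz":-28.6,"spin":-0.68},{"dx":0,"dy":-26.6,"dz":-28.6,"spin":-0.68},{"dx":0,"dy":-26.6,"dz":-28.6,"spin":-0.68},{"dx":0,"dy":-26.6,"dz":-28.6,"spin":-0.68},{"dx":0,"dy":-26.6,"dz":-28.6,"spin":-0.68}]'
python3 - <<'E'
from h import *
np.set_printoptions(precision=4,suppress=True)
o=sensors.get_obs(); print(o["time"],o["contact_force"],o["grip_width"]); print(toolT(o),o["joint_positions"])
c=capture("wrist"); cv2.imwrite("pics/w6.png",c["frame"]); np.save("w6.npy",{"c":c,"o":o},allow_pickle=True)
E
```

```text
time: 6.88
tool_pos: [468.5, 309.2, 214.0]
tcp_rot: [2.025, 1.57, 0.274]
contact_force: [0.1, 0.9, 0.2]
grip_width: 20.5
6.8833 [0.1201 0.9204 0.2418] 20.48722021640057
[[  0.0003   0.9837  -0.1796 468.5326]
 [  0.0001  -0.1796  -0.9837 309.2303]
 [ -1.       0.0003  -0.0001 213.9868]
 [  0.       0.       0.       1.    ]] [ 0.4469  0.4185  1.443  -0.0001  1.2798  0.6275]
```

View pics/w6.png

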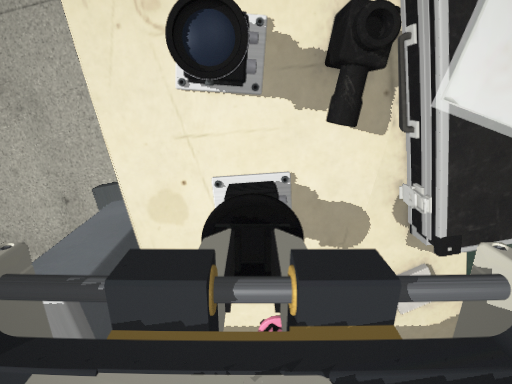

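```bash
python3 -m crank '[{"dx":0,"dy":0.1,"dz":12,"spin":0},{"dx":0,"dy":0.1,"dz":12,"spin":0},{"dx":0,"dy":0.1,"dz":12,"spin":0},{"dx":0,"dy":0.1,"dz":12,"spin":0},{"dx":0,"dy":0.1,"dz":12,"spin":0},{"dx":0,"dy":0.1,"dz":12,"spin":0},{"dx":0,"dy":0.1,"dz":12,"spin":0}]'
python3 - <<'E'
from h import *
np.set_printoptions(precision=4,suppress=True)
o=sensors.get_obs(); print(o["time"],o["contact_force"],o["grip_width"]); print(toolT(o),o["joint_positions"])
c=capture("wrist"); cv2.imwrite("pics/w7.png",c["frame"]); np.save("w7.npy",{"c":c,"o":o},allow_pickle=True)
cv2.imwrite("pics/w7z.png",np.clip((cv2.resize(c["frame"][70:200,180:330],None,fx=4,fy=4,interpolation=cv2.INTER_CUBIC).astype(float)-5)*2.5,0,255))
E
```

```text
time: 7.52
tool_pos: [448.2, 192.6, 213.9]
tcp_rot: [2.458, 1.57, 0.709]
contact_force: [-0.4, 0.7, -1.2]
grip_width: 20.6
7.5167 [-0.3859  0.6904 -1.1963] 20.584047251329945
[[  0.0007   0.9841  -0.1776 448.2106]
 [  0.0006  -0.1776  -0.9841 192.6386]
 [ -1.       0.0006  -0.0007 213.9213]
 [  0.       0.       0.       1.    ]] [0.2484 0.2851 1.644  0.0004 1.2117 0.4268][ WARN:0@1.621] global loadsave.cpp:1063 imwrite_ Unsupported depth image for selected encoder is fallbacked to CV_8U.
```

View pics/w7.png

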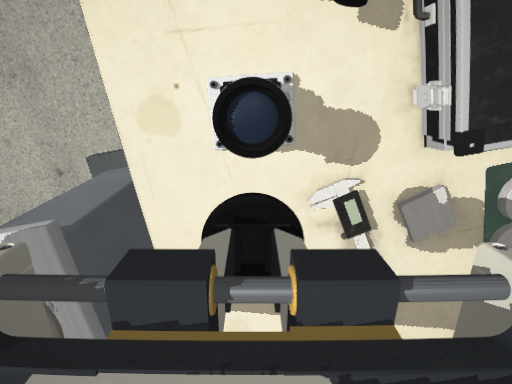

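View pics/w7z.png

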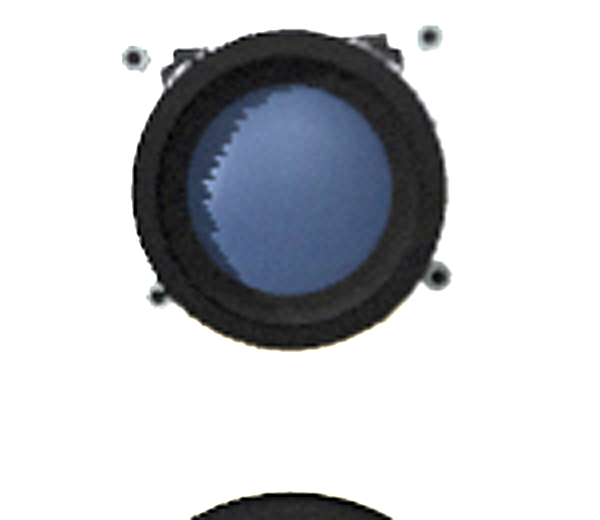

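```bash
cat >> h.py <<'E'
from scipy.optimize import least_squares
def edges(c,cen,rmin,rmax,angs,thr=80):
    g=cv2.cvtColor(c["frame"],cv2.COLOR_BGR2GRAY); pts=[]
    for th in np.radians(angs):
        r=np.arange(rmin,rmax,0.1); X=cen[0]+r*np.cos(th); Y=cen[1]+r*np.sin(th)
        v=cv2.remap(g,X.astype(np.float32)[None],Y.astype(np.float32)[None],cv2.INTER_LINEAR)[0].astype(float)
        i=np.where((v[:-1]<thr)&(v[1:]>=thr))[0]
        if len(i): pts.append((X[i[0]],Y[i[0]]))
    return np.array(pts)
def circ(c,o,pts,z):
    T=toolT(o)
    Q=np.array([T[:3,:3].T@(on_plane(c,p,z,o)-T[:3,3]) for p in pts])[:,1:]
    f=lambda q:np.hypot(Q[:,0]-q[0],Q[:,1]-q[1])-q[2]
    s=least_squares(f,[*Q.mean(0),31],loss="soft_l1",f_scale=0.2); return s.x,np.median(abs(f(s.x)))
E
python3 - <<'E'
from h import *
np.set_printoptions(precision=2,suppress=True)
d=np.load("w7.npy",allow_pickle=True).item(); c,o=d["c"],d["o"]
A=[a for a in range(0,360,4) if not 190<a<350]
p=edges(c,(252,117),33,55,A,110)
for z in (110,115,120,125,130): print(z,circ(c,o,p,z))
x,_=circ(c,o,p,120); T=toolT(o); print("world",T[:3,:3]@[94,x[0],x[1]]+T[:3,3])
p2=edges(c,(252,241),25,75,range(-172,-7,3),110)
for dz in (2,4,6): print("cap",dz,circ(c,o,p2,T[2,3]-dz))
im=c["frame"].copy()
for q in [*p,*p2]: cv2.circle(im,(int(round(q[0])),int(round(q[1]))),1,(0,0,255),-1)
cv2.imwrite("pics/w8.png",cv2.resize(im[70:260,180:330],None,fx=3,fy=3,interpolation=cv2.INTER_CUBIC))
E
```

```text
110 (array([  0.58, -64.88,  34.01]), np.float64(0.0938798121255715))
115 (array([  0.57, -65.23,  33.36]), np.float64(0.09212278158942055))
120 (array([  0.57, -65.58,  32.71]), np.float64(0.09036350559890849))
125 (array([  0.56, -65.93,  32.06]), np.float64(0.08860184936808224))
130 (array([  0.56, -66.28,  31.42]), np.float64(0.08683774287042922))
world [460.48 257.13 119.97]
cap 2 (array([ 0.58, -1.41, 29.82]), np.float64(0.1239766860163698))
cap 4 (array([ 0.58, -0.39, 30.19]), np.float64(0.1256354603071408))
cap 6 (array([ 0.58,  0.63, 30.57]), np.float64(0.12714140993576706))
```

View pics/w8.png

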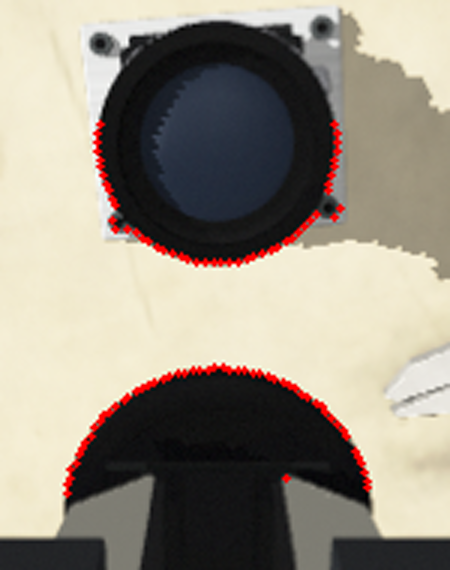

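```bash
python3 -m crank '[{"dx":0,"dy":0,"dz":-3.5,"spin":0},{"dx":0,"dy":0,"dz":-6.47,"spin":0},{"dx":2,"dy":0,"dz":-6.47,"spin":0},{"dx":4,"dy":0,"dz":-6.47,"spin":0},{"dx":5.5,"dy":0,"dz":-6.47,"spin":0},{"dx":6.4,"dy":0,"dz":-6.47,"spin":0},{"dx":6.4,"dy":0,"dz":-6.47,"spin":0},{"dx":6.4,"dy":0,"dz":-6.47,"spin":0},{"dx":6.4,"dy":0,"dz":-6.47,"spin":0}]'
python3 - <<'E'
from h import *
np.set_printoptions(precision=4,suppress=True)
o=sensors.get_obs(); print(o["time"],o["contact_force"],o["grip_width"]); print(toolT(o),o["joint_positions"])
for n,r in (("scene",(130,215,170,240)),("top",(175,230,175,235)),("wrist",(120,260,150,360))):
    c=capture(n); np.save(n+"9.npy",{"c":c,"o":o},allow_pickle=True)
    f=c["frame"][r[0]:r[1],r[2]:r[3]]; k=min(800/f.shape[1],600/f.shape[0])
    cv2.imwrite(f"pics/{n}9.png",np.clip((cv2.resize(f,None,fx=k,fy=k,interpolation=cv2.INTER_CUBIC).astype(float)-5)*2,0,255).astype(np.uint8)); print(n,k)
E
```

```text
time: 8.32
tool_pos: [460.0, 256.1, 150.6]
tcp_rot: [2.179, 1.569, 0.43]
contact_force: [0.5, -0.0, 0.0]
grip_width: 20.3
8.3167 [ 0.5099 -0.0257  0.016 ] 20.296520778259524
[[  0.0016   0.9841  -0.1778 460.0215]
 [  0.0007  -0.1778  -0.9841 256.1405]
 [ -1.       0.0015  -0.001  150.6498]
 [  0.       0.       0.       1.    ]] [0.3624 0.4177 1.634  0.0001 1.0881 0.541 ]
scene 7.0588235294117645
top 10.909090909090908
wrist 3.8095238095238093
```

View pics/scene9.png

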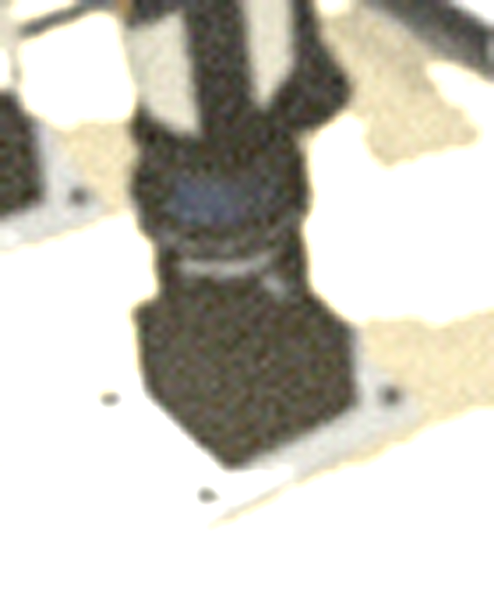

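View pics/wrist9.png

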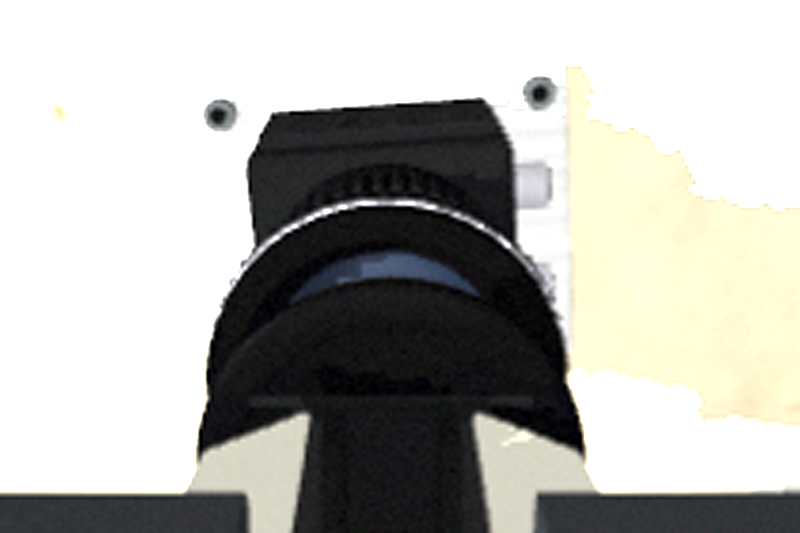

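```bash
python3 - <<'E'
from h import *
np.set_printoptions(precision=2,suppress=True)
d=np.load("wrist9.npy",allow_pickle=True).item(); c,o=d["c"],d["o"]; T=toolT(o)
k=3.8095
P=np.array([(385,199),(310,222),(265,255),(235,290),(212,350),(470,215),(510,240),(540,275),(558,310),(565,345)])/k-0.37+[150,120]
for z in (112,115,118,121):
    Q=np.array([T[:3,:3].T@(on_plane(c,p,z,o)-T[:3,3]) for p in P])[:,1:]
    for R in (None,33):
        f=(lambda q:np.hypot(Q[:,0]-q[0],Q[:,1]-q[1])-(q[2] if R is None else R))
        s=least_squares(f,[0,0,33]); print(z,R,s.x,np.abs(f(s.x)).max())
pc=edges(c,(252.5,232),25,75,[-4,0,4,-176,-180,176],140); print(pc)
# cap arc against lens: use brightness; sample by hand
Pc=np.array([(198,455),(205,425),(213,395),(585,455),(578,425),(571,400),(388,278),(310,298),(465,296),(265,330),(515,330)])/k-0.37+[150,120]
for dz in (2,3.4,5):
    Q=np.array([T[:3,:3].T@(on_plane(c,p,T[2,3]-dz,o)-T[:3,3]) for p in Pc])[:,1:]
    f=(lambda q:np.hypot(Q[:,0]-q[0],Q[:,1]-q[1])-q[2]); s=least_squares(f,[0,0,31]); print("cap",dz,s.x,np.round(f(s.x),1))
E
```

```text
112 None [ 0.82 -0.89 32.92] 0.6563344814670344
112 33 [ 0.81 -0.79 33.  ] 0.6271619617513124
115 None [ 0.81 -2.15 32.42] 0.6463422667083876
115 33 [ 0.78 -1.37 33.  ] 0.8121007886318878
118 None [ 0.8  -3.4  31.92] 0.6363504933407214
118 33 [ 0.75 -1.95 33.  ] 1.148147166986
121 None [ 0.79 -4.66 31.42] 0.6263588528757325
121 33 [ 0.72 -2.52 33.  ] 1.4707531946825902
[[301.88 228.55]
 [302.7  232.  ]
 [303.28 235.55]
 [202.42 228.5 ]
 [201.5  232.  ]
 [201.13 235.59]]
cap 2 [ 0.65 -0.7  29.77] [ 0.3 -0.3 -0.1  0.5 -0.2 -0.1  0.8  0.2  0.1 -0.5 -0.7]
cap 3.4 [ 0.65  0.02 30.03] [ 0.3 -0.3 -0.1  0.5 -0.2 -0.1  0.8  0.2  0.1 -0.5 -0.7]
cap 5 [ 0.65  0.85 30.32] [ 0.3 -0.3 -0.1  0.5 -0.2 -0.1  0.8  0.2  0.1 -0.5 -0.7]
```

```bash
M='x'; python3 -m crank '[{"dx":1,"dy":0,"dz":0,"spin":0},{"dx":1.6,"dy":0,"dz":0,"spin":0},{"dx":2,"dy":0,"dz":0,"spin":0},{"dx":2,"dy":0,"dz":0,"spin":0},{"dx":2,"dy":0,"dz":0,"spin":0}]'
python3 -m crank '[{"dx":0.1,"dy":0,"dz":0,"spin":0},{"dx":0.2,"dy":0,"dz":0,"spin":0},{"dx":0.2,"dy":0,"dz":0,"spin":0}]'
```

```text
time: 8.88
tool_pos: [459.2, 255.6, 129.4]
tcp_rot: [-1.383, 1.57, -3.133]
contact_force: [-0.4, 0.0, 0.6]
grip_width: 20.2
time: 9.13
tool_pos: [459.5, 255.9, 128.5]
tcp_rot: [2.434, 1.57, 0.684]
contact_force: [-2.2, 0.7, 6.8]
grip_width: 20.2
```

```bash
python3 - <<'E'
from h import *
np.set_printoptions(precision=3,suppress=True)
for i in range(2):
    o=sensors.get_obs(); print(o["time"],o["tool_pos"],o["contact_force"],o["moment"],o["grip_width"])
    c=capture("wrist" if i==0 else "scene")
    cv2.imwrite(f"pics/d{i}.png",np.clip((cv2.resize(c["frame"][120:260,150:350] if i==0 else c["frame"][130:215,170:240],None,fx=4 if i==0 else 7,fy=4 if i==0 else 7,interpolation=cv2.INTER_CUBIC).astype(float)-5)*3,0,255).astype(np.uint8))
    if i==0: np.save("w10.npy",{"c":c,"o":o},allow_pickle=True)
E
```

```text
9.1333 [459.536 255.897 128.457] [-2.232  0.665  6.783] [-0.069  0.476  0.019] 20.211330500980438
9.1833 [459.507 255.88  128.477] [-2.895  0.218  8.346] [-0.127  0.55   0.043] 20.49730689191261
```

View pics/d0.png

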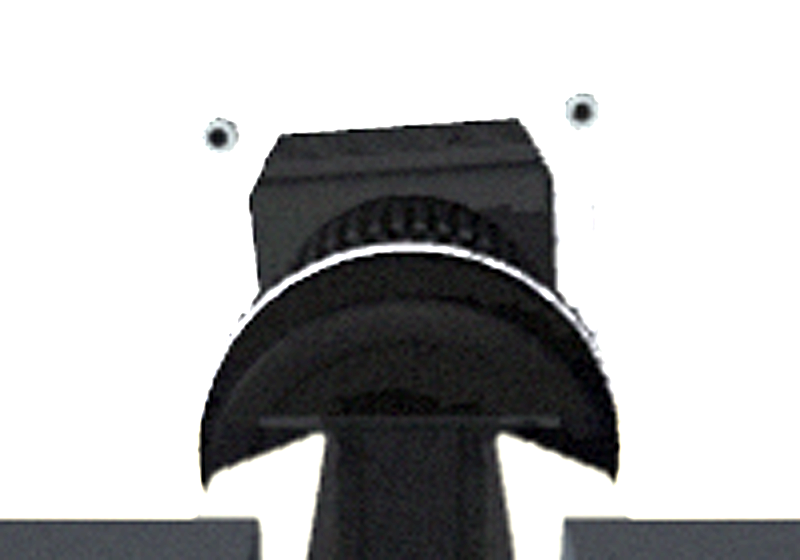

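View pics/d1.png

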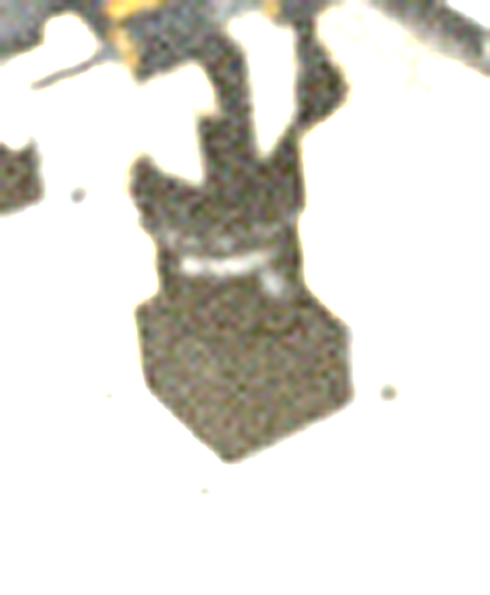

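```bash
python3 - <<'E'
from h import *
d=np.load("w10.npy",allow_pickle=True).item(); c,o=d["c"],d["o"]
f=cv2.resize(c["frame"][170:250,190:315],None,fx=6.4,fy=6.4,interpolation=cv2.INTER_CUBIC).astype(float)
cv2.imwrite("pics/d2.png",(255*np.clip(f/255,0,1)**0.4).astype(np.uint8))
E
```

```text
(no output)
```

View pics/d2.png

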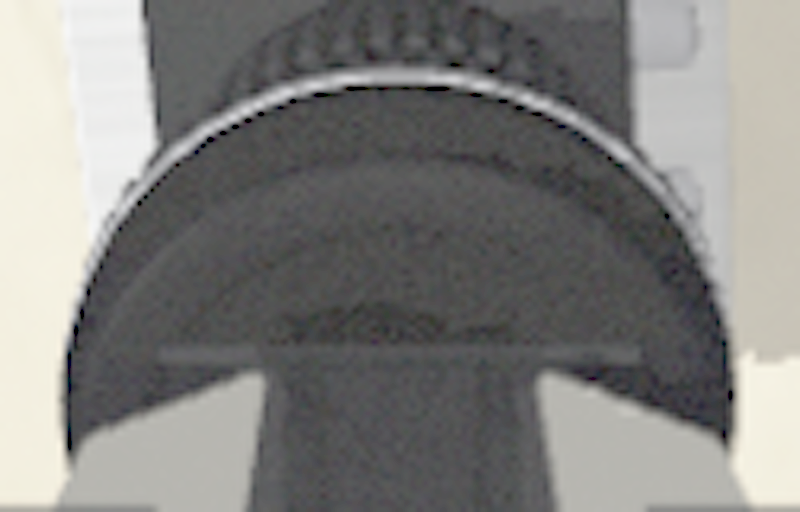

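```bash
python3 -m crank '[{"dx":-0.3,"dy":0,"dz":0,"spin":0},{"dx":-0.4,"dy":0,"dz":-0.06,"spin":0},{"dx":-0.4,"dy":0,"dz":-0.06,"spin":0},{"dx":-0.4,"dy":0,"dz":-0.06,"spin":0},{"dx":-0.4,"dy":0,"dz":-0.06,"spin":0}]'
python3 -c "
from h import *
o=sensors.get_obs();print(np.round(o['tool_pos'],2),np.round(o['contact_force'],2),np.round(o['moment'],3))"
python3 -m crank '[{"dx":0.1,"dy":0,"dz":0,"spin":0},{"dx":0.2,"dy":0,"dz":0,"spin":0},{"dx":0.2,"dy":0,"dz":0,"spin":0},{"dx":0.2,"dy":0,"dz":0,"spin":0}]'
python3 -m crank '[{"dx":0.05,"dy":0,"dz":0,"spin":0},{"dx":0.05,"dy":0,"dz":0,"spin":0},{"dx":0.05,"dy":0,"dz":0,"spin":0}]'
python3 -c "
from h import *
o=sensors.get_obs();print(np.round(o['tool_pos'],2),np.round(o['contact_force'],2),np.round(o['moment'],3))"
```

```text
time: 9.65
tool_pos: [459.4, 256.2, 131.5]
tcp_rot: [-1.021, 1.57, -2.771]
contact_force: [-0.5, -0.1, 0.1]
grip_width: 20.1
[459.41 256.17 131.46] [-0.54 -0.11  0.11] [-0.106  0.064 -0.064]
time: 9.98
tool_pos: [459.5, 256.2, 129.7]
tcp_rot: [-0.83, 1.571, -2.579]
contact_force: [-1.0, 0.7, 0.0]
grip_width: 20.0
time: 10.23
tool_pos: [459.5, 256.2, 129.3]
tcp_rot: [2.017, 1.571, 0.268]
contact_force: [-1.4, -1.3, 2.1]
grip_width: 20.4
[459.53 256.22 129.31] [-1.36 -1.26  2.07] [-0.168  0.183 -0.041]
```

```bash
cat > f.py <<'E'
from h import *
o=sensors.get_obs();T=toolT(o);print("t",round(o["time"],2),np.round(o['tool_pos'],2),"F",np.round(o['contact_force'],2),"Ftool",np.round(T[:3,:3].T@o['contact_force'],2),"M",np.round(o['moment'],3),round(o["grip_width"],2))
E
python3 -m crank '[{"dx":0.05,"dy":0,"dz":0,"spin":0},{"dx":0.05,"dy":0,"dz":0,"spin":0},{"dx":0.05,"dy":0,"dz":0,"spin":0}]' >/dev/null; python3 f.py
python3 -m crank '[{"dx":0,"dy":-0.05,"dz":0,"spin":0},{"dx":0,"dy":-0.05,"dz":0,"spin":0},{"dx":0,"dy":-0.05,"dz":0,"spin":0}]' >/dev/null; python3 f.py
python3 -m crank '[{"dx":0,"dy":-0.05,"dz":0,"spin":0},{"dx":0,"dy":-0.05,"dz":0,"spin":0},{"dx":0,"dy":-0.05,"dz":0,"spin":0}]' >/dev/null; python3 f.py
```

```text
t 10.48 [459.54 256.22 128.82] F [-0.93 -0.66  2.51] Ftool [-2.51 -0.8   0.81] M [-0.29   0.149  0.029] 20.58
t 10.73 [459.3  256.37 128.84] F [ 0.95 -1.48  1.88] Ftool [-1.88  1.2   1.29] M [-0.24  -0.044  0.011] 20.53
t 10.98 [458.78 256.55 128.86] F [ 0.98 -0.52  1.73] Ftool [-1.73  1.06  0.34] M [-0.031 -0.189  0.04 ] 20.04
```

```bash

python3 -m crank '[{"dx":0.05,"dy":0.03,"dz":0,"spin":0},{"dx":0.05,"dy":0.03,"dz":0,"spin":0},{"dx":0.05,"dy":0.03,"dz":0,"spin":0}]' >/dev/null; python3 f.py
python3 -m crank '[{"dx":0.05,"dy":0,"dz":0,"spin":0},{"dx":0.05,"dy":0,"dz":0,"spin":0},{"dx":0.05,"dy":0,"dz":0,"spin":0}]' >/dev/null; python3 f.py
```

```text
t 11.23 [458.85 256.52 128.37] F [ 0.28 -0.04  3.99] Ftool [-3.99  0.28 -0.02] M [0.06  0.017 0.011] 20.07
t 11.48 [458.88 256.57 128.16] F [-1.06 -0.66  5.77] Ftool [-5.77 -0.92  0.83] M [-0.004  0.151 -0.009] 20.39
```

```bash

python3 -m crank '[{"dx":0.05,"dy":0,"dz":0,"spin":0},{"dx":0.05,"dy":0,"dz":0,"spin":0},{"dx":0.05,"dy":0,"dz":0,"spin":0}]' >/dev/null; python3 f.py
python3 -c "
from h import *
o=sensors.get_obs();c=capture('wrist');np.save('w11.npy',{'c':c,'o':o},allow_pickle=True)
f=cv2.resize(c['frame'][170:250,190:315],None,fx=6.4,fy=6.4,interpolation=cv2.INTER_CUBIC).astype(float)
cv2.imwrite('pics/d3.png',(255*np.clip(f/255,0,1)**0.4).astype(np.uint8))
"; python3 f.py
```

```text
t 11.73 [458.98 256.6  128.01] F [-0.78  0.03  7.89] Ftool [-7.89 -0.77  0.1 ] M [-0.065  0.275 -0.014] 20.23
t 11.78 [458.97 256.61 127.98] F [-1.6   0.44  8.38] Ftool [-8.38 -1.65 -0.16] M [-0.152  0.285  0.002] 20.21
```

View pics/d3.png

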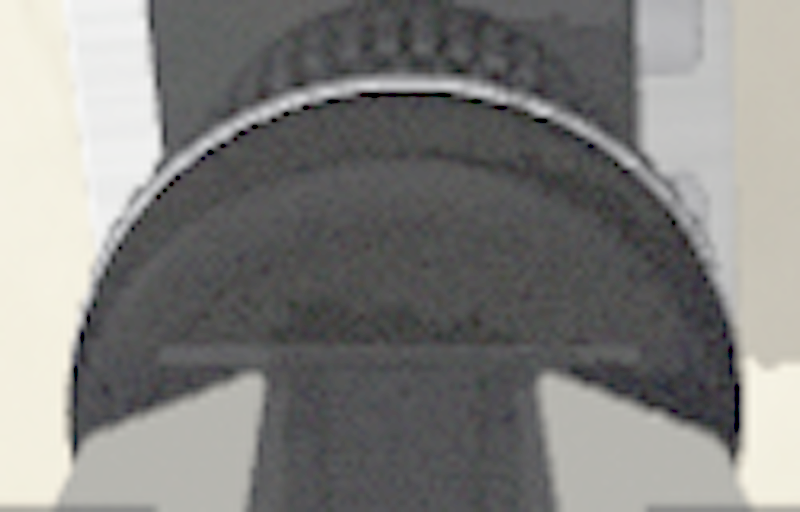

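```bash
python3 - <<'E'
from h import *
np.set_printoptions(precision=2,suppress=True)
d=np.load("w11.npy",allow_pickle=True).item(); c,o=d["c"],d["o"]; T=toolT(o)
def at(p,h):
    q=np.array(p)/6.4-0.42+[190,170]; return T[:3,:3].T@(on_plane(c,q,T[2,3]-h,o)-T[:3,3])
for h in (8,10,12,14): print("rim",h,at((400,93),h)[2]+33, "sides",at((75,400),h)[1],at((738,400),h)[1])
for h in (3.4,5.4,7.4,9.4): print("cap",h,at((400,158),h)[2]+31)
E
```

```text
rim 8 -1.4738798947929155 sides -30.45410485314854 32.758042612286715
rim 10 -0.8870825606107076 sides -30.8241696964268 33.147790002478814
rim 12 -0.300285226428457 sides -31.19423453970512 33.537537392670856
rim 14 0.2865121077537438 sides -31.564299382983382 33.92728478286296
cap 3.4 1.1846155536663971
cap 5.4 1.8456841218709563
cap 7.4 2.506752690075519
cap 9.4 3.1678212582800818
```

```bash

python3 -m crank '[{"dx":-0.3,"dy":0,"dz":0,"spin":0},{"dx":-0.35,"dy":0.05,"dz":-0.15,"spin":0},{"dx":-0.35,"dy":0.05,"dz":-0.15,"spin":0},{"dx":-0.2,"dy":0.05,"dz":-0.15,"spin":0},{"dx":-0.2,"dy":0.05,"dz":-0.15,"spin":0},{"dx":-0.2,"dy":0.05,"dz":-0.15,"spin":0}]' >/dev/null; python3 f.py
python3 -m crank '[{"dx":0.05,"dy":0,"dz":0,"spin":0},{"dx":0.1,"dy":0,"dz":0,"spin":0},{"dx":0.1,"dy":0,"dz":0,"spin":0},{"dx":0.1,"dy":0,"dz":0,"spin":0}]' >/dev/null; python3 f.py
python3 -m crank '[{"dx":0.05,"dy":0,"dz":0,"spin":0},{"dx":0.05,"dy":0,"dz":0,"spin":0},{"dx":0.05,"dy":0,"dz":0,"spin":0}]' >/dev/null; python3 f.py
```

```text
t 12.28 [459.43 257.72 129.03] F [-0.26  0.31  1.45] Ftool [-1.45 -0.31 -0.26] M [-0.067  0.183  0.039] 19.98
t 12.62 [459.45 257.73 128.3 ] F [-1.14 -0.82  3.53] Ftool [-3.53 -0.98  1.01] M [-0.126  0.283 -0.037] 20.52
t 12.87 [459.49 257.73 127.79] F [-1.79 -0.41  3.31] Ftool [-3.31 -1.69  0.72] M [-0.107  0.391  0.032] 20.12
```

```bash

python3 -m crank '[{"dx":0.05,"dy":0,"dz":0,"spin":0},{"dx":0.05,"dy":0,"dz":0,"spin":0},{"dx":0.05,"dy":0,"dz":0,"spin":0}]' >/dev/null; python3 f.py
python3 -m crank '[{"dx":0.05,"dy":0,"dz":0,"spin":0},{"dx":0.05,"dy":0,"dz":0,"spin":0},{"dx":0.05,"dy":0,"dz":0,"spin":0}]' >/dev/null; python3 f.py
```

```text
t 13.12 [459.51 257.73 127.32] F [-2.53 -0.99  6.1 ] Ftool [-6.1  -2.31  1.42] M [-0.221  0.531  0.03 ] 20.14
t 13.37 [459.47 257.71 126.93] F [-3.   -0.52  7.32] Ftool [-7.32 -2.86  1.04] M [-0.178  0.588 -0.008] 20.22
```

```bash

python3 -m crank '[{"dx":0,"dy":-0.06,"dz":0,"spin":0},{"dx":0,"dy":-0.06,"dz":0,"spin":0},{"dx":0,"dy":-0.06,"dz":0,"spin":0}]' >/dev/null; python3 f.py
python3 -m crank '[{"dx":0.03,"dy":0,"dz":0,"spin":0},{"dx":0.05,"dy":0,"dz":0,"spin":0},{"dx":0.05,"dy":0,"dz":0,"spin":0}]' >/dev/null; python3 f.py
python3 -c "
from h import *
o=sensors.get_obs();c=capture('wrist');np.save('w12.npy',{'c':c,'o':o},allow_pickle=True)
f=cv2.resize(c['frame'][170:250,190:315],None,fx=6.4,fy=6.4,interpolation=cv2.INTER_CUBIC).astype(float)
cv2.imwrite('pics/d4.png',(255*np.clip(f/255,0,1)**0.4).astype(np.uint8))
c=capture('scene')
f=cv2.resize(c['frame'][130:215,170:240],None,fx=7,fy=7,interpolation=cv2.INTER_CUBIC).astype(float)
cv2.imwrite('pics/d5.png',(255*np.clip(f/255,0,1)**0.5).astype(np.uint8))
"; python3 f.py
```

```text
t 13.62 [459.42 257.76 127.1 ] F [-1.98 -2.37  6.49] Ftool [-6.49 -1.52  2.68] M [-0.314  0.225 -0.011] 20.33
t 13.87 [459.41 257.75 126.65] F [-2.64 -1.74  7.6 ] Ftool [-7.6  -2.28  2.18] M [-0.268  0.356  0.019] 20.35
t 13.97 [459.42 257.74 126.67] F [-1.4  -1.44  6.75] Ftool [-6.76 -1.11  1.66] M [-0.37   0.345  0.026] 20.32
```

View pics/d4.png

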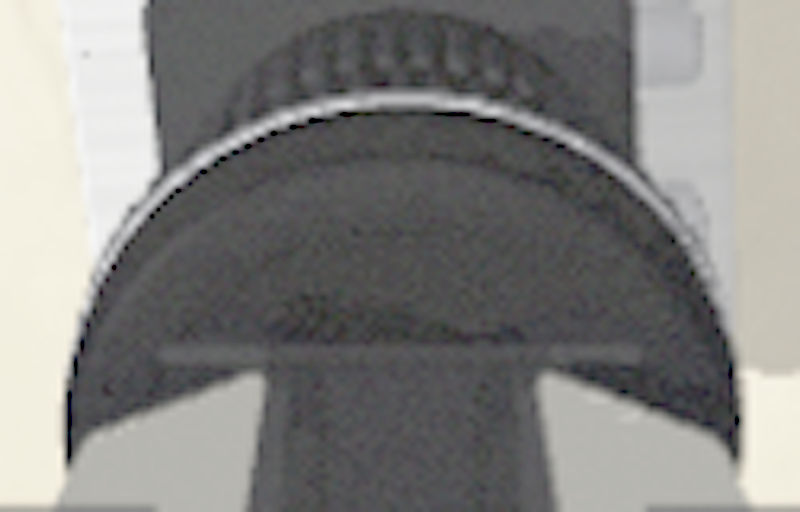

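View pics/d5.png

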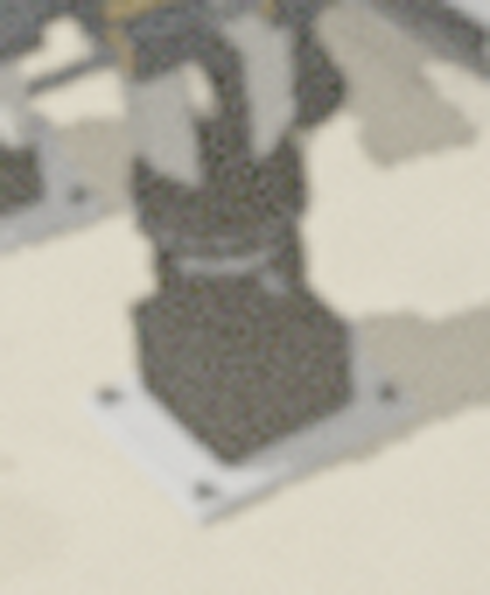

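```bash

python3 -m crank '[{"dx":0.03,"dy":-0.03,"dz":0.05,"spin":0},{"dx":0.06,"dy":-0.03,"dz":0.05,"spin":0},{"dx":0.06,"dy":-0.03,"dz":0.05,"spin":0},{"dx":0.06,"dy":-0.03,"dz":0.05,"spin":0}]' >/dev/null; python3 f.py
```

```text
t 14.3 [459.41 257.67 126.35] F [-0.92 -0.22  6.93] Ftool [-6.93 -0.85  0.37] M [-0.095  0.236  0.012] 20.52
```

```bash

python3 -m crank '[{"dx":0.02,"dy":0,"dz":0,"spin":0},{"dx":0.04,"dy":0,"dz":0,"spin":0},{"dx":0.04,"dy":0,"dz":0,"spin":0},{"dx":0.04,"dy":0,"dz":0,"spin":0}]' >/dev/null; python3 f.py; python3 f.py
```

```text
t 14.63 [459.4  257.67 126.03] F [-1.01 -1.19  8.67] Ftool [-8.68 -0.76  1.34] M [-0.101  0.322 -0.017] 20.17
t 14.63 [459.4  257.67 126.03] F [-1.01 -1.19  8.67] Ftool [-8.68 -0.76  1.34] M [-0.101  0.322 -0.017] 20.17
```

```bash

python3 -m crank '[{"dx":0,"dy":0,"dz":0,"spin":0},{"dx":0,"dy":0,"dz":0,"spin":0},{"dx":0,"dy":0,"dz":0,"spin":0},{"dx":0,"dy":0,"dz":0,"spin":0},{"dx":0,"dy":0,"dz":0,"spin":0},{"dx":0,"dy":0,"dz":0,"spin":0}]' 52 >/dev/null; python3 f.py
python3 -c "
from h import *
o=sensors.get_obs();c=capture('wrist');np.save('w13.npy',{'c':c,'o':o},allow_pickle=True)
f=cv2.resize(c['frame'][160:270,180:325],None,fx=5.4,fy=5.4,interpolation=cv2.INTER_CUBIC).astype(float)
cv2.imwrite('pics/d6.png',(255*np.clip(f/255,0,1)**0.4).astype(np.uint8))"
```

```text
t 15.13 [458.68 257.44 125.03] F [-0.05 -0.18  0.93] Ftool [-0.93 -0.02  0.19] M [-0.06   0.089  0.02 ] 47.62
```

View pics/d6.png

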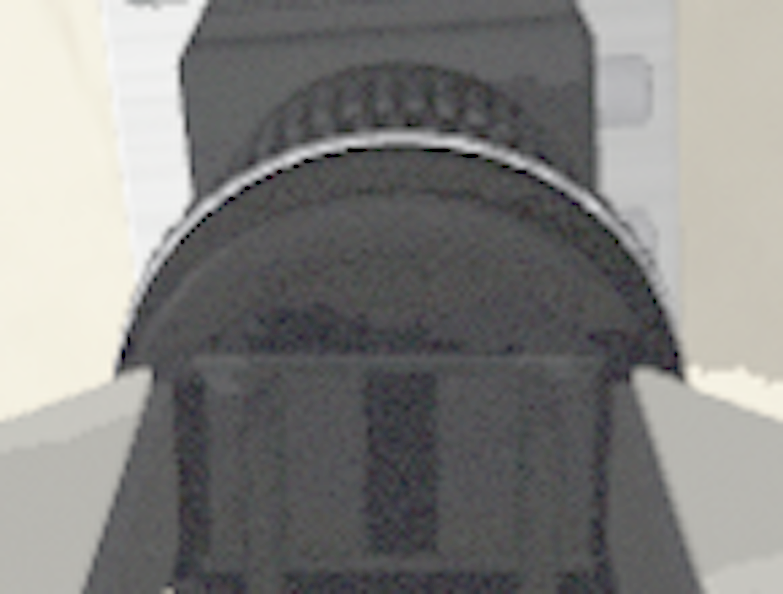

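Released; now lift straight up, look down on the cap and measure the tab spread.

```bash

python3 -m crank '[{"dx":-1,"dy":0,"dz":0,"spin":0},{"dx":-3,"dy":0,"dz":0,"spin":0},{"dx":-6,"dy":0,"dz":0,"spin":0},{"dx":-9,"dy":0,"dz":0,"spin":0},{"dx":-9.5,"dy":0,"dz":0,"spin":0},{"dx":-9.5,"dy":0,"dz":0,"spin":0},{"dx":-9.5,"dy":0,"dz":0,"spin":0},{"dx":-9.5,"dy":0,"dz":0,"spin":0}]' >/dev/null; python3 f.py
python3 -c "
from h import *
o=sensors.get_obs();c=capture('wrist');np.save('w14.npy',{'c':c,'o':o},allow_pickle=True)
cv2.imwrite('pics/e0.png',c['frame'])
f=cv2.resize(c['frame'][140:240,190:315],None,fx=6,fy=6,interpolation=cv2.INTER_CUBIC).astype(float)
cv2.imwrite('pics/e1.png',(255*np.clip(f/255*2,0,1)**0.5).astype(np.uint8))"
```

```text
t 15.85 [457.81 257.11 218.97] F [-0.58 -0.19  0.26] Ftool [-0.26 -0.54  0.29] M [-0.115  0.059  0.033] 47.48
```

View pics/e0.png

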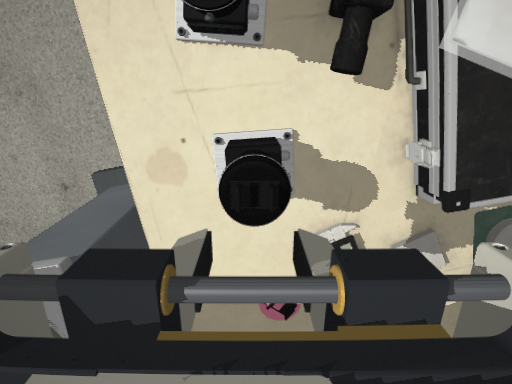

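View pics/e1.png

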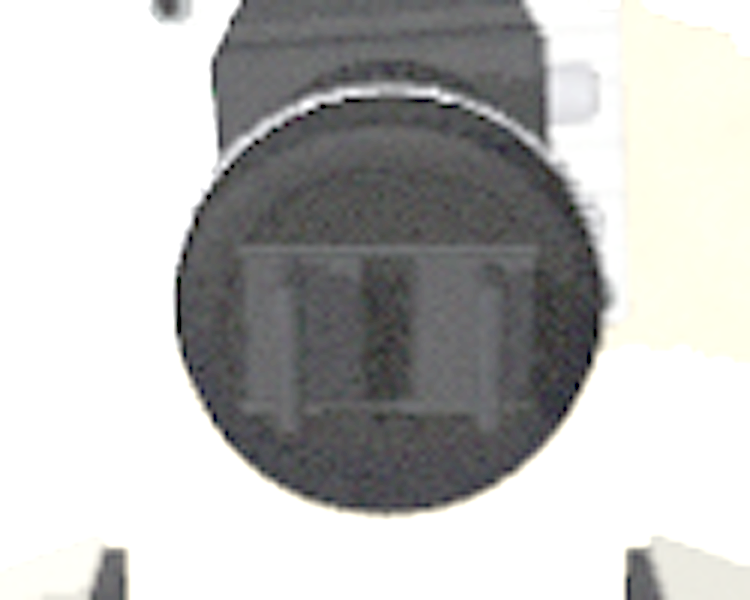

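```bash

python3 -c "
from h import *
t=capture('scene')
f=cv2.resize(t['frame'][130:215,165:250],None,fx=7,fy=7,interpolation=cv2.INTER_CUBIC).astype(float)
cv2.imwrite('pics/e2.png',(255*np.clip(f/255*1.6,0,1)**0.5).astype(np.uint8))
d=np.load('w14.npy',allow_pickle=True).item(); c,o=d['c'],d['o']; T=toolT(o)
def at(p,z):
    q=np.array(p)/6-0.42+[190,140]; return T[:3,:3].T@(on_plane(c,q,z,o)-T[:3,3])
for z in (136,138.5): print(z,[np.round(at(p,z)[1:],2) for p in ((279,330),(500,330),(279,425),(500,425))])
print('rim',[np.round(at(p,118)[1:],2) for p in ((177,300),(603,300),(390,95))])
print('plate edges',[np.round(at(p,124.5)[1:],2) for p in ((390,128),(390,514))])
"
```

```text
136 [array([-12.98,  -3.23]), array([18.24, -3.25]), array([-13.21,  11.17]), array([18.56, 11.14])]
138.5 [array([-12.84,  -4.06]), array([18.06, -4.08]), array([-13.07,  10.19]), array([18.37, 10.16])]
rim [array([-29.31,  -2.01]), array([35.04, -2.07]), array([  2.77, -33.35])]
plate edges [array([  2.72, -29.83]), array([ 2.91, 30.28])]
```

View pics/e2.png

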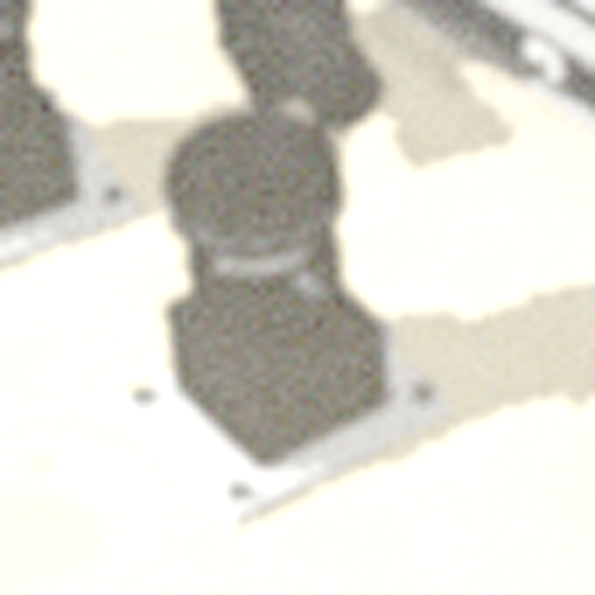

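```bash
python3 -c "
from h import *
print(bot.close_job())"; python3 f.py
```

```text
the job is handed in; nothing more can be done
None
the job is handed in; nothing more can be done
```

The cap is in the lens of the right-hand camera, and both hooks appear to be caught under the lip. I handed the job in at about 16 s of the 54 s allowed; no verdict was reported.

**What I did:**
- I squeezed the cap by its tabs to about 20 mm and lifted it to about 200 mm.
- I felt my way into the mouth. The first two tries met a hard contact at up to about 8 N, so I backed off and shifted about 1.5 mm sideways. It then went in with a soft, spring-like resistance.
- I pressed to about 8.7 N, at most about 9 N in any reading, with the tabs still squeezed. Then I opened the fingers and lifted straight up.

**Last checks, from the wrist picture:**
- **Tabs:** the outer faces measure about 31.3 mm apart. Caught should be about 32, jammed 28 and free 36. They look even on both sides.
- **Centring:** the cap is within about 0.6 mm of the rim's centre.
- **Level:** the cap looks level in the scene picture, judged by eye only.
- **Bystanders:** I did not measure the caliper, calculator or pen again at the end. The arm stayed clear of them and no reading suggested contact.

**Where measurements disagreed:**
- **Rim height:** the camera estimates spread from 110 to 121 mm. Touch suggests about 118 mm.
- **Sideways position:** the first camera estimate along the tool's z was off by about 1.5 mm. The sideways forces also disagreed with the picture by about 0.5 mm along the jaw direction, and I followed the forces.

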